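Put the lids back on the washed sample pots

ROBOT

A 6-joint arm with a two-finger parallel gripper is mounted at the origin on the work surface. World frame = base frame: x ahead of the robot, y to its left, z up, the work surface at z = 0. Lengths are in m, angles in rad, forces in N, time in s.
With the tool pointing down it reaches from about 0.225 to 0.875 m from the base axis. Payload 3.4 kg.
Tool frame: the origin (TCP) lies midway between the tips of the shut fingers; the grasp point (between the pads) lies 19 mm behind it (manip.grip_point_offset is the distance from the TCP to the grasp point, in m); x points along the fingers, y is the direction in which the jaws open and shut, and the axes are right-handed (so a half turn about x gives the same grasp; the last joint's range is limited). The gripper opens to 85 mm and grips with 20 to 120 N. Pads are 22 mm wide; open, the fingers measure 114 mm over their backs; the gripper's body (76 mm by 85 mm) begins 54 mm behind the grasp point. The pads swing forward as they close: fully open they stand 13 mm farther back than shut.
Start: joints at [-1.394, 0.276, 1.505, -0, 1.361, -0.121], TCP at [0.169, -0.55, 0.231] pointing down, gripper open.
Joint ranges: [-2.89, 2.89], [-0.75, 2.08], [0.22, 2.7], [-1.18, 4.32], [0.11, 2.71], [-2.7, 2.7]. Speed limits (rad/s): [2.57, 2.57, 3.14, 3.14, 3.14, 3.14].

INTERFACE

Orientations are given as a unit quaternion [w, x, y, z].
In Python, from rig import manip gives the robot as it stands.
- The arm moves only by the shell command python3 -m crank 'ROWS' [FORCE]. ROWS is a JSON object of lists of equal length, an entry for each row: "grip": the opening, from 0 (shut) to 1 (fully open); "slide": the shift along the world's x, y, z in cm, a list of three; "roll": the turn about the world's z in degrees. In form: {"grip": [grip, ...], "slide": [[dx, dy, dz], ...], "roll": [roll, ...]}. A call has 1 to 20 rows; each row is the pose to reach, as a shift and turn from the pose commanded when the call began; what a row does not reach only later rows make up. A row lasts 1/10 s, in which the tool goes at most 50 mm and 8.59 degrees, less where a joint would pass 70% of its speed; a pose out of reach is approached as far as the arm can. A call with a gripper value outside its range is refused whole. The fingers move at their own pace and stop on an object; FORCE is the grip in N (left out, the last holds). Time passes only in rows, so rows that repeat a pose let the fingers close. It gives the time, the measured TCP pose, the force and the opening at its end, in the units of the state.
- manip.get_state(): the state, without advancing time (a new reading comes with each control period).
- manip.get_image(name): name is "scene" or "top"; returns a dict with "frame" (480x640x3 uint8, red, green, blue), "K" (3x3 intrinsics, pixels), "R" (3x3) and "t" (3): a world point X has camera coordinates R X + t. Camera axes: x right, y down, z forward; pixel columns grow to the right and rows downward; lengths in m; the calibration is good to about 2 mm. A picture is of the moment at which its call begins. There is no depth.
- manip.sign_off(): hands the job in, once; it reports no verdict.
The state is a dict: "clock": time; "qpos": joint angles; "qd": joint speeds; "effort": joint torques, N m; "position": TCP position; "ee_rot": TCP orientation; "contact_force": force on the tool from outside, world axes, zero at the start; "moment": the same for the moment, N m; "width": finger opening in m.
Only numpy, scipy, OpenCV 4.12 (cv2) and the standard library are available. Lean on these libraries where they do the work, as an engineer would, in place of code of your own. Each camera call takes 0.05 s, during which the arm holds its last target. There are 200 camera calls.

TASK

The four steel sample pots are washed and dry, and their drop-in lids lie in one stack on the bench. Take the stack apart and close each pot with the lid of its own size, dropped in and lying flat on the rim, without knocking over a pot. Leave the small beaker and the reagent bottle where they stand.

Things in the scene. Friction and masses are not known exactly. Their poses are not given: they have to be found in the camera images.
- lid_38: The smallest lid, round, white plastic with a dark grey band round its edge: a flange 38 mm in diameter and 10 mm thick, with a spigot 19 mm in diameter and 10 mm deep (lower 2.5 mm chamfered) under it; 20 mm high in all. Loose; at the start number 1 from the top of the lid stack, its spigot standing on the 48 mm lid. Origin: centre of the spigot's underside, z up.
- pot_38: The smallest sample pot, plain steel, straight-sided, open at the top: outside diameter 32 mm, mouth 27 mm, height 48 mm. Stands loose on the bench. Origin: centre of its underside, z up. Its lid is the 38 mm one (4 mm of play each way in the mouth): seated, its flange lies on the rim, its origin 38 mm and its top 58 mm above the pot's origin.
- lid_48: The second smallest lid, round, white plastic with a dark grey band round its edge: a flange 48 mm in diameter and 10 mm thick, with a spigot 29 mm in diameter and 10 mm deep (lower 2.5 mm chamfered) under it; 20 mm high in all. Loose; at the start number 2 from the top of the lid stack, its spigot standing on the 58 mm lid. Origin: centre of the spigot's underside, z up.
- pot_48: The second smallest sample pot, plain steel, straight-sided, open at the top: outside diameter 42 mm, mouth 37 mm, height 60 mm. Stands loose on the bench. Origin: centre of its underside, z up. Its lid is the 48 mm one (4 mm of play each way in the mouth): seated, its flange lies on the rim, its origin 50 mm and its top 70 mm above the pot's origin.
- lid_58: The second largest lid, round, white plastic with a dark grey band round its edge: a flange 58 mm in diameter and 10 mm thick, with a spigot 39 mm in diameter and 10 mm deep (lower 2.5 mm chamfered) under it; 20 mm high in all. Loose; at the start number 3 from the top of the lid stack, its spigot standing on the 68 mm lid. Origin: centre of the spigot's underside, z up.
- pot_58: The second largest sample pot, plain steel, straight-sided, open at the top: outside diameter 52 mm, mouth 47 mm, height 75 mm. Stands loose on the bench. Origin: centre of its underside, z up. Its lid is the 58 mm one (4 mm of play each way in the mouth): seated, its flange lies on the rim, its origin 65 mm and its top 85 mm above the pot's origin.
- lid_68: The largest lid, round, white plastic with a dark grey band round its edge: a flange 68 mm in diameter and 10 mm thick, with a spigot 49 mm in diameter and 10 mm deep (lower 2.5 mm chamfered) under it; 20 mm high in all. Loose; at the start number 4 from the top of the lid stack, its spigot standing on the bench. Origin: centre of the spigot's underside, z up.
- pot_68: The largest sample pot, plain steel, straight-sided, open at the top: outside diameter 62 mm, mouth 57 mm, height 90 mm. Stands loose on the bench. Origin: centre of its underside, z up. Its lid is the 68 mm one (4 mm of play each way in the mouth): seated, its flange lies on the rim, its origin 80 mm and its top 100 mm above the pot's origin.
- beaker: Bystander: small empty glass beaker, 50 mm in diameter, 70 mm high, loose. Origin: centre of its underside, z up.
- reagent_bottle: Bystander: glass reagent bottle with a blue screw cap, 54 mm in diameter, 105 mm high, loose. Origin: centre of its underside, z up.
Things that resemble listed ones, but are neither listed nor needed, are in the scene too. Leave any orange look-alike of the lid_48 alone.

How it is judged:
At the end, for the whole second after the job is handed in: Each of the four pots stands upright (within 0.1 rad) with the lid of its own size on it: lid and pot axes within 8 mm, the flange down on the rim (height within 3 mm) and flat on it (within 0.08 rad), all at rest (horizontal distance between lid_38 and pot_38 below 0.008 m and z of lid_38 in the frame of pot_38 between 0.035 and 0.041 m and angle between the z axis of lid_38 and the z axis of pot_38, either way round below 0.08 rad and angle between each of pot_38, pot_48, pot_58, pot_68's own z axis and vertical below 0.1 rad and linear speed of each of lid_38, pot_38, lid_48, pot_48, lid_58, pot_58, lid_68, pot_68 below 0.02 m/s and horizontal distance between lid_48 and pot_48 below 0.008 m and z of lid_48 in the frame of pot_48 between 0.047 and 0.053 m and angle between the z axis of lid_48 and the z axis of pot_48, either way round below 0.08 rad and horizontal distance between lid_58 and pot_58 below 0.008 m and z of lid_58 in the frame of pot_58 between 0.062 and 0.068 m and angle between the z axis of lid_58 and the z axis of pot_58, either way round below 0.08 rad and horizontal distance between lid_68 and pot_68 below 0.008 m and z of lid_68 in the frame of pot_68 between 0.077 and 0.083 m and angle between the z axis of lid_68 and the z axis of pot_68, either way round below 0.08 rad); the robot touches nothing.
It fails at once if the beaker is shifted by more than 30 mm or knocked over (distance of beaker from where it was at the start of the episode above 0.03 m or angle between beaker's own z axis and vertical above 0.5 rad).
It fails at once if the reagent bottle is shifted by more than 30 mm or knocked over (distance of reagent_bottle from where it was at the start of the episode above 0.03 m or angle between reagent_bottle's own z axis and vertical above 0.5 rad).
It fails at once if a sample pot is knocked over (angle between any of pot_38, pot_48, pot_58, pot_68's own z axis and vertical above 0.6 rad).
It also fails if it takes over 99 s, if anything falls off the work surface, if the arm or the gripper's body presses on something with over 40 N, if the wrist force passes 120 N, or if a joint passes its speed limit or range.

## Working session

There is one attempt and no reset: what is moved stays moved. The work goes in short steps, Python scripts to look and compute and a shell command to move; the robot and the scene stay as the last step left them, time stands still between calls to the robot, and variables do not carry over. Pictures are saved under pics/ and viewed, on a budget of 14 in all, crops included, one or two more only if the job needs it, and the job is handed in when it is done.

```bash
mkdir -p pics
python3 - <<'E'
from rig import manip
import cv2,numpy as np
for n in("scene","top"):
    d=manip.get_image(n); cv2.imwrite(f"pics/{n}0.png",d["frame"][:,:,::-1]); print(n,d["K"],d["R"],d["t"])
s=manip.get_state();print(s["clock"],s["position"],s["ee_rot"],s["width"])
E
```

```text
scene [[584.0740503    0.         321.56747068]
 [  0.         584.0740503  237.75450458]
 [  0.           0.           1.        ]] [[-0.90040674  0.43496536 -0.00853443]
 [ 0.35431659  0.72179313 -0.59453716]
 [-0.25244298 -0.53834916 -0.80402284]] [ 0.49414153 -0.13206805  1.1036693 ]
top [[437.24240907   0.         321.4536764 ]
 [  0.         437.24240907 240.8800464 ]
 [  0.           0.           1.        ]] [[ 0.00997419 -0.99993934  0.00467269]
 [-0.98860072 -0.01056292 -0.15019   ]
 [ 0.15023024 -0.0031214  -0.98864611]] [-0.0263418   0.51867834  0.76824849]
0.1 [ 0.16862715 -0.54923277  0.23055044] [-0.10432491 -0.69926325 -0.10547335  0.6993015 ] 0.08543624863874293
```

View pics/scene0.png

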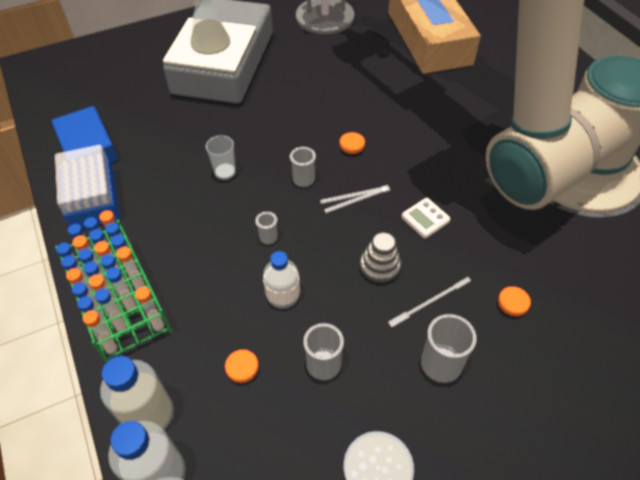

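View pics/top0.png

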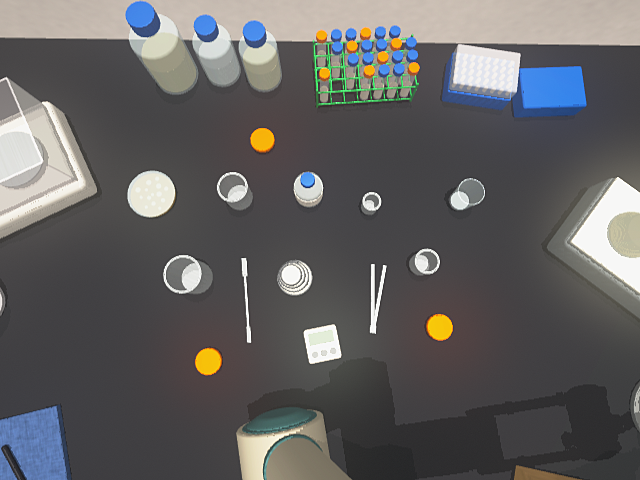

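The top view shows the stack at (294,277), with four plain steel pots: 68 at (183,274), 58 at (233,185), 48 at (427,262) and 38 at (371,202). The clear glass beaker is at (470,193) and the bottle at (309,188). There are orange look-alike discs at (262,140), (208,361) and (440,327), and I'll leave those alone. Next I fit ellipses to the rims and check them in one crop montage.

```bash
cat > h.py <<'E'
from rig import manip
import cv2,numpy as np
def ray(d,u,v,z):
    R=np.array(d["R"]);t=np.array(d["t"]);c=-R.T@t
    w=R.T@np.linalg.inv(d["K"])@np.array([u,v,1.]);return c+w*(z-c[2])/w[2]
def proj(d,X):
    p=np.array(d["K"])@(np.array(d["R"])@np.array(X)+d["t"]);return p[:2]/p[2]
def fit(d,u,v,r,th=None):
    """largest-ellipse fit of the bright blob around (u,v)"""
    g=cv2.cvtColor(d["frame"],cv2.COLOR_RGB2GRAY)[v-r:v+r,u-r:u+r]
    g=cv2.resize(g,None,fx=4,fy=4,interpolation=cv2.INTER_CUBIC)
    if th is None: th,_=cv2.threshold(g,0,255,cv2.THRESH_OTSU)
    m=(g>th).astype(np.uint8)
    cs,_=cv2.findContours(m,cv2.RETR_EXTERNAL,cv2.CHAIN_APPROX_NONE)
    c=cv2.convexHull(max(cs,key=cv2.contourArea)); e=cv2.fitEllipse(c)
    o=cv2.cvtColor(g,cv2.COLOR_GRAY2BGR); cv2.ellipse(o,e,(0,0,255),1)
    return (u-r+(e[0][0]+.5)/4-.5,v-r+(e[0][1]+.5)/4-.5),e[1],o
E
python3 - <<'E'
from h import *
from scipy.spatial.transform import Rotation as Ro
d=manip.get_image("top");s=manip.get_image("scene")
T={"p68":(183,274,.09),"p58":(232,184,.075),"p48":(427,261,.06),"p38":(371,202,.048),"lid":(294,276,.08)}
S={"p68":(447,345),"p58":(324,350),"p48":(303,166),"p38":(267,228),"lid":(382,254)}
row=[]
for k in T:
    a=fit(d,*T[k][:2],28,150);b=fit(s,*S[k],28,120)
    X=ray(d,*a[0],T[k][2]);Y=ray(s,*b[0],T[k][2])
    print(k,X.round(4),Y.round(4),np.round(a[1],0),np.round(b[1],0),"top->scene",proj(s,X).round(1))
    row.append(np.vstack([cv2.resize(a[2],(160,160)),cv2.resize(b[2],(160,160))]))
cv2.imwrite("pics/m1.png",np.hstack(row))
st=manip.get_state();w,x,y,z=st["ee_rot"];print(Ro.from_quat([x,y,z,w]).as_matrix().round(3),st["clock"])
E
```

```text
p68 [0.4519 0.2167 0.09  ] [0.4563 0.2186 0.09  ] [151. 158.] [174. 202.] top->scene [453.4 333.3]
p58 [0.6102 0.1409 0.075 ] [0.6146 0.1426 0.075 ] [121. 124.] [152. 163.] top->scene [325.4 339.2]
p48 [ 0.4815 -0.2096  0.06  ] [ 0.4857 -0.2087  0.06  ] [100. 105.] [ 80. 105.] top->scene [304.2 154.9]
p38 [ 0.5933 -0.1127  0.048 ] [ 0.5976 -0.1119  0.048 ] [76. 77.] [73. 89.] top->scene [268.  218.8]
lid [0.448  0.0247 0.08  ] [0.4784 0.0596 0.08  ] [134. 140.] [146. 160.] top->scene [386.  235.8]
[[-0.     0.293 -0.956]
 [ 0.001 -0.956 -0.293]
 [-1.    -0.001 -0.   ]] 0.2
```

View pics/m1.png

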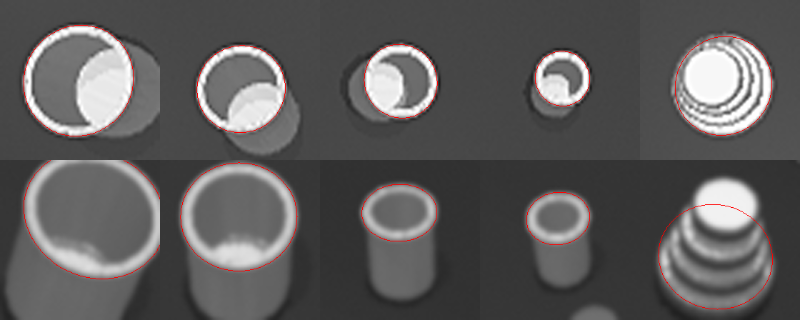

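The top-view fits sit on the rims. The scene view disagrees by a steady +4 mm in x and about 1 mm in y. With the jaws along y, x is lid-to-pot relative, so the bias cancels if I use one camera. Next I find the top lid's white face.

```bash
cat >> h.py <<'E'
def face(d,X,th=170,r=28):
    """centre of the white top face of a lid expected at world X (z = its top)"""
    u,v=np.round(proj(d,X)).astype(int)
    g=cv2.cvtColor(d["frame"],cv2.COLOR_RGB2GRAY)[v-r:v+r,u-r:u+r]
    g=cv2.resize(g,None,fx=4,fy=4,interpolation=cv2.INTER_CUBIC)
    cs,_=cv2.findContours((g>th).astype(np.uint8),cv2.RETR_EXTERNAL,cv2.CHAIN_APPROX_NONE)
    n,lab,stt,cen=cv2.connectedComponentsWithStats((g>th).astype(np.uint8))
    i=lab[4*r,4*r] or 1+np.argmax(stt[1:,4])
    c=cv2.findContours((lab==i).astype(np.uint8),cv2.RETR_EXTERNAL,cv2.CHAIN_APPROX_NONE)[0][0]
    e=cv2.fitEllipse(c);o=cv2.cvtColor(g,cv2.COLOR_GRAY2BGR); cv2.ellipse(o,e,(0,0,255),1)
    return ray(d,u-r+(e[0][0]+.5)/4-.5,v-r+(e[0][1]+.5)/4-.5,X[2]),np.round(e[1],0),o
E
python3 - <<'E'
from h import *
for n in("top","scene"):
    d=manip.get_image(n)
    for th in(150,190,220):
        r=face(d,[.45,.03,.08] if n=="top" else [.455,.03,.08],th);print(n,th,r[0].round(4),r[1])
print(manip.get_state()["position"])
E
```

```text
top 150 [0.4481 0.0251 0.08  ] [123. 128.]
top 190 [0.4539 0.032  0.08  ] [74. 79.]
top 220 [0.4535 0.032  0.08  ] [73. 74.]
scene 150 [0.4568 0.0321 0.08  ] [70. 86.]
scene 190 [0.4567 0.0321 0.08  ] [65. 81.]
scene 220 [0.4567 0.0321 0.08  ] [59. 76.]
[ 0.16866822 -0.54954851  0.23101673]
```

```bash
python3 -m crank '{"grip":[0.7,0.7,0.7,0.7,0.7,0.7,0.7,0.7,0.7,0.7,0.7,0.7,0.7,0.7,0.7,0.7,0.7,0.7],"slide":[[28.7,58.2,0],[28.7,58.2,0],[28.7,58.2,0],[28.7,58.2,0],[28.7,58.2,0],[28.7,58.2,0],[28.7,58.2,0],[28.7,58.2,0],[28.7,58.2,0],[28.7,58.2,0],[28.7,58.2,0],[28.7,58.2,0],[28.7,58.2,0],[28.7,58.2,0],[28.7,58.2,-8],[28.7,58.2,-10],[28.7,58.2,-10],[28.7,58.2,-10]],"roll":[-17,-17,-17,-17,-17,-17,-17,-17,-17,-17,-17,-17,-17,-17,-17,-17,-17,-17]}' 35
python3 - <<'E'
from h import *
a=manip.get_image("scene");b=manip.get_image("top")
cv2.imwrite("pics/m2.png",np.hstack([cv2.resize(a["frame"][150:310,300:460],(400,400)),cv2.resize(b["frame"][190:350,215:375],(400,400))])[:,:,::-1])
E
```

```text
clock: 2.1
position: [0.4555, 0.0317, 0.1316]
ee_rot: [-0.0, -0.707, -0.0, 0.708]
contact_force: [0.5, -0.5, -0.0]
width: 0.0597
```

View pics/m2.png

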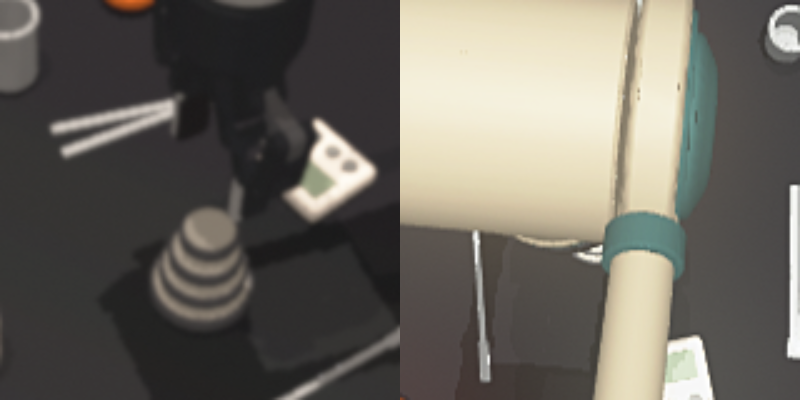

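The scene crop shows the jaws straddling the stack above the top lid, and the arm hides the stack in the top view. Next I descend so the tips stay above the next lid, then close.

```bash
python3 -m crank '{"grip":[0.7,0.7,0.7,0.7,0.3,0.2,0.2,0.2,0.2,0.2,0.2,0.2,0.2],"slide":[[0,0,-3],[0,0,-6],[0,0,-7],[0,0,-7],[0,0,-7],[0,0,-7],[0,0,-7],[0,0,-7],[0,0,-7],[0,0,-7],[0,0,-6],[0,0,-2],[0,0,2]],"roll":[0,0,0,0,0,0,0,0,0,0,0,0,0]}' 35
python3 - <<'E'
from h import *
a=manip.get_image("scene")
cv2.imwrite("pics/m3.png",cv2.resize(a["frame"][130:310,290:470],(600,600))[:,:,::-1])
E
```

```text
clock: 3.5
position: [0.4549, 0.0324, 0.1527]
ee_rot: [-0.0, -0.707, -0.0, 0.708]
contact_force: [0.7, 0.0, 0.2]
width: 0.0362
```

View pics/m3.png

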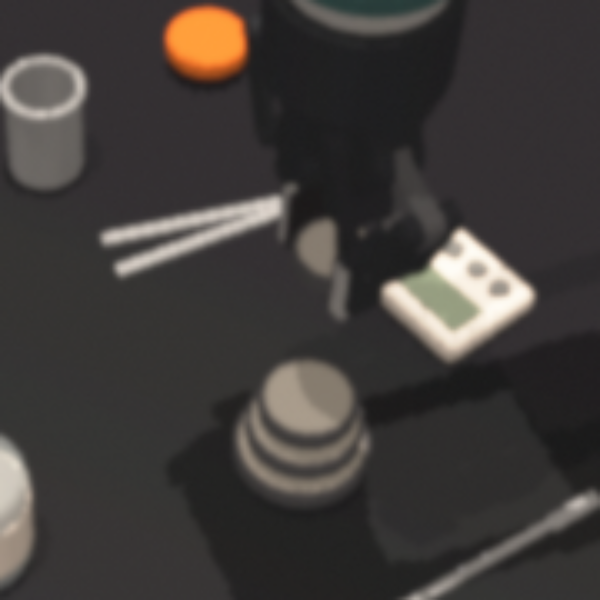

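Run:
```python
from h import *
a=manip.get_image("scene")
for nm,c in(("tcp xy",(.4549,.0324)),("lid+4x",(.4589,.0324)),("-4x",(.4509,.0324))):
    P=np.array([proj(a,[c[0]+.017*np.cos(t),c[1]+.017*np.sin(t),.172]) for t in np.linspace(0,6.28,60)])
    P=(P-[290,130])*600/180
    print(nm,P.mean(0).round(),"left",P[P[:,0].argmin()].round(),"top",P[P[:,1].argmin()].round(),"bot",P[P[:,1].argmax()].round())
r=face(a,[.458,.035,.06],110);print(r[0].round(4),r[1])
```

```text
tcp xy [332. 243.] left [293. 241.] top [330. 213.] bot [333. 274.]
lid+4x [324. 246.] left [284. 244.] top [322. 216.] bot [325. 277.]
-4x [340. 240.] left [301. 237.] top [338. 210.] bot [341. 271.]
[0.4584 0.032  0.06  ] [ 83. 103.]
```

```bash
python3 -m crank '{"grip":[0.2,0.2,0.2,0.2,0.2,0.2,0.2,0.2,0.2,0.2,0.2,0.2],"slide":[[4,-4,0],[8,-8,0],[12,-12,0],[14,-14.4,0],[14,-14.4,0],[14,-14.4,-4],[14,-14.4,-7],[14,-14.4,-8.5],[14,-14.4,-8.5],[14,-14.4,-8.5],[14,-14.4,-8.5],[14,-14.4,-8.5]],"roll":[0,0,0,0,0,0,0,0,0,0,0,0]}' 35
python3 - <<'E'
from h import *
a=manip.get_image("scene");b=manip.get_image("top")
cv2.imwrite("pics/m4.png",np.hstack([cv2.resize(a["frame"][160:280,200:320],(400,400)),cv2.resize(b["frame"][130:250,310:430],(400,400))])[:,:,::-1])
E
```

```text
clock: 4.8
position: [0.5966, -0.1119, 0.0678]
ee_rot: [0.001, 0.708, 0.0, -0.706]
contact_force: [0.1, 1.3, 0.4]
width: 0.036
```

View pics/m4.png

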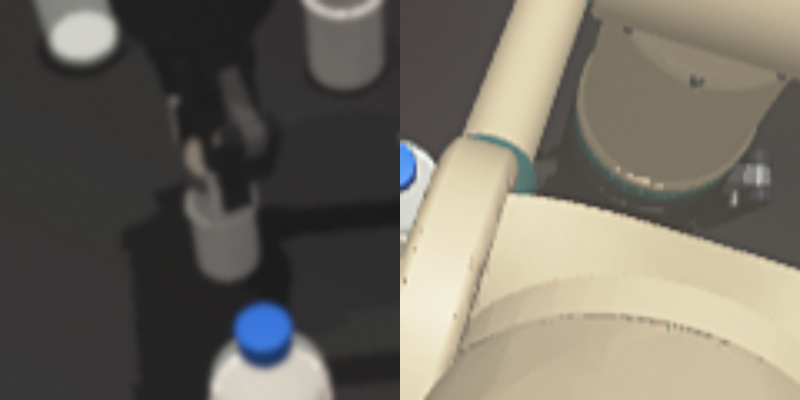

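```bash
python3 -m crank '{"grip":[0.2,0.2,0.2,0.2,0.2],"slide":[[0,0,-1],[0,0,-2],[0,0,-2.5],[0,0,-2.5],[0,0,-2.5]],"roll":[0,0,0,0,0]}' 35
```

```text
clock: 5.4
position: [0.5951, -0.1115, 0.0414]
ee_rot: [-0.0, -0.707, -0.001, 0.708]
contact_force: [-1.2, 0.8, 4.7]
width: 0.0361
```

```bash
python3 -m crank '{"grip":[0.5,0.6,0.6,0.6,0.6,0.6,0.6,0.6],"slide":[[0,0,0],[0,0,0],[0,0,0],[0,0,0],[0,0,2],[0,0,6],[0,0,10],[0,0,11]],"roll":[0,0,0,0,0,0,0,0]}'
python3 - <<'E'
from h import *
a=manip.get_image("scene")
cv2.imwrite("pics/m5.png",cv2.resize(a["frame"][160:280,200:320],(500,500))[:,:,::-1])
r=face(a,[.597,-.112,.058],110,14);print(r[0].round(4),r[1])
E
```

```text
clock: 6.2
position: [0.5985, -0.1125, 0.1561]
ee_rot: [0.001, 0.71, -0.001, -0.704]
contact_force: [-0.7, 0.1, 1.0]
width: 0.0511
[ 0.5957 -0.1112  0.058 ] [57. 74.]
```

View pics/m5.png

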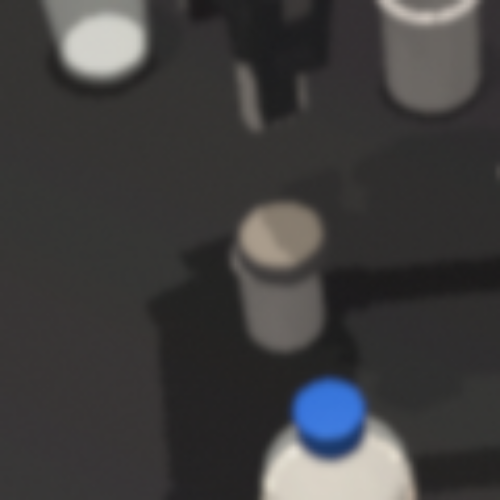

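Lid 38 is in its pot: its face is at crop (282,235), flat, and about 2 mm off in the scene view. I'll recheck it from the top later. Next I measure lid 48.

Run:
```python
from h import *
for n,X in(("scene",[.458,.032,.06]),("top",[.455,.032,.06])):
  a=manip.get_image(n)
  for th in (100,130,190): r=face(a,X,th);print(n,r[0].round(4),r[1])
print(manip.get_state()["position"])
```

```text
scene [0.4681 0.0477 0.06  ] [149. 162.]
scene [0.4579 0.0333 0.06  ] [ 87. 110.]
scene [0.459  0.0378 0.06  ] [ 57. 109.]
top [0.4564 0.0159 0.06  ] [175. 250.]
top [0.4564 0.0156 0.06  ] [170. 250.]
top [0.4812 0.018  0.06  ] [101. 155.]
[ 0.59567195 -0.11172609  0.15145248]
```

```bash
python3 -m crank '{"grip":[0.8,0.8,0.8,0.8,0.8,0.8,0.8,0.8,0.8,0.8,0.4,0.3,0.3,0.3,0.3,0.3,0.3,0.3],"slide":[[-4,4,0],[-8,8,0],[-12,12,0],[-13.9,14.4,0],[-13.9,14.4,0],[-13.9,14.4,-4],[-13.9,14.4,-8],[-13.9,14.4,-11],[-13.9,14.4,-11],[-13.9,14.4,-11],[-13.9,14.4,-11],[-13.9,14.4,-11],[-13.9,14.4,-11],[-13.9,14.4,-11],[-13.9,14.4,-11],[-13.9,14.4,-10],[-13.9,14.4,-6],[-13.9,14.4,0]],"roll":[0,0,0,0,0,0,0,0,0,0,0,0,0,0,0,0,0,0]}' 35
python3 - <<'E'
from h import *
a=manip.get_image("scene")
cv2.imwrite("pics/m6.png",cv2.resize(a["frame"][130:310,290:470],(500,500))[:,:,::-1])
r=face(a,[.458,.032,.04],110);print(r[0].round(4),r[1])
E
```

```text
clock: 8.15
position: [0.4546, 0.0325, 0.1414]
ee_rot: [-0.0, -0.705, -0.001, 0.709]
contact_force: [1.4, -0.6, -0.8]
width: 0.0462
[0.4575 0.0309 0.04  ] [104. 128.]
```

View pics/m6.png

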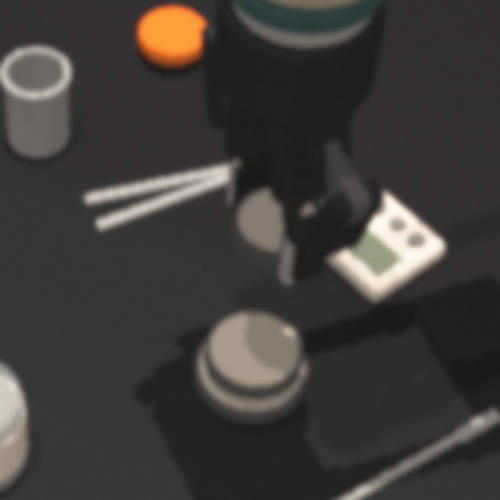

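```bash
python3 -m crank '{"grip":[0.3,0.3,0.3,0.3,0.3,0.3,0.3,0.3,0.3,0.3,0.3,0.3,0.3,0.3,0.3,0.3],"slide":[[0.5,-4,0],[1,-8,0],[1.5,-12,0],[2,-16,0],[2.5,-20,0],[2.9,-24.2,0],[2.9,-24.2,0],[2.9,-24.2,-3],[2.9,-24.2,-6],[2.9,-24.2,-7.5],[2.9,-24.2,-7.5],[2.9,-24.2,-7.5],[2.9,-24.2,-8.5],[2.9,-24.2,-9.3],[2.9,-24.2,-9.9],[2.9,-24.2,-9.9]],"roll":[0,0,0,0,0,0,0,0,0,0,0,0,0,0,0,0]}' 35
```

```text
clock: 9.8
position: [0.4885, -0.2111, 0.0459]
ee_rot: [0.002, 0.71, -0.001, -0.705]
contact_force: [-1.7, 1.6, 18.6]
width: 0.0463
```

```bash
python3 -m crank '{"grip":[0.3,0.3],"slide":[[0,0,0],[0,0,0]],"roll":[0,0]}' 35
python3 - <<'E'
from h import *
a=manip.get_image("scene")
cv2.imwrite("pics/m7.png",cv2.resize(a["frame"][110:230,240:360],(500,500))[:,:,::-1])
E
```

```text
clock: 10.0
position: [0.4885, -0.2111, 0.046]
ee_rot: [0.002, 0.71, -0.001, -0.705]
contact_force: [-1.4, 2.1, 19.3]
width: 0.0464
```

View pics/m7.png

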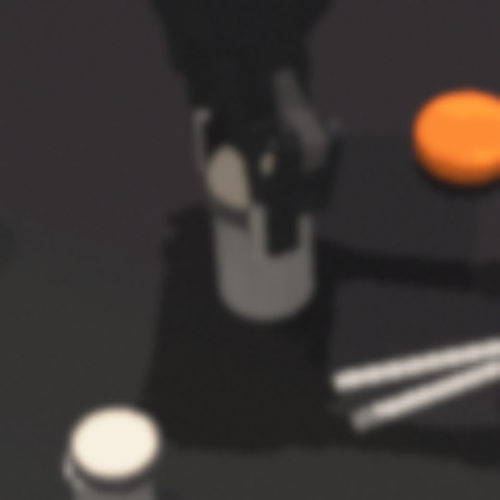

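```bash
python3 -m crank '{"grip":[0.3,0.3,0.45,0.7,0.7,0.7,0.7,0.7,0.7,0.7,0.7],"slide":[[0,0,0.3],[0,0,0.4],[0,0,0.4],[0,0,0.4],[0,0,0.4],[0,0,2],[0,0,6],[0,0,10],[0,0,10.5],[0,0,10.5],[0,0,10.5]],"roll":[0,0,0,0,0,0,0,0,0,0,0]}' 35
python3 - <<'E'
from h import *
a=manip.get_image("scene");b=manip.get_image("top")
cv2.imwrite("pics/m8.png",np.hstack([cv2.resize(a["frame"][110:240,230:360],(400,400)),cv2.resize(b["frame"][170:300,330:460],(400,400))])[:,:,::-1])
for n,X in(("scene p48",[.486,-.21,.07]),("scene p38",[.597,-.112,.058])):
  for th in(110,150): r=face(a,X,th,18);print(n,r[0].round(4),r[1])
r=face(b,[.593,-.112,.058],150,14);print("top p38",r[0].round(4),r[1])
r=face(a,[.458,.031,.04],130);print("l58",r[0].round(4),r[1])
E
```

```text
clock: 11.15
position: [0.4848, -0.2092, 0.1461]
ee_rot: [0.0, -0.706, -0.001, 0.708]
contact_force: [-0.5, 1.1, -0.5]
width: 0.0598
scene p48 [ 0.4852 -0.2092  0.07  ] [64. 90.]
scene p48 [ 0.4941 -0.2095  0.07  ] [30. 58.]
scene p38 [ 0.5963 -0.1106  0.058 ] [70. 94.]
scene p38 [ 0.5947 -0.1113  0.058 ] [64. 81.]
top p38 [ 0.5912 -0.1111  0.058 ] [72. 73.]
l58 [0.4609 0.0329 0.04  ] [123. 148.]
```

View pics/m8.png

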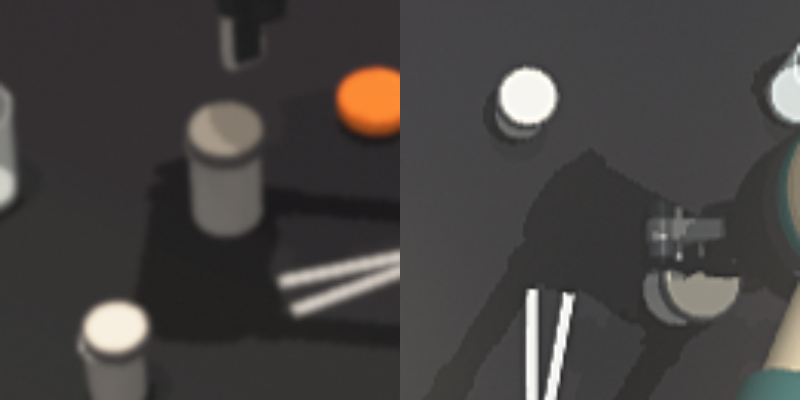

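Run:
```python
from h import *
for n,X in(("scene",[.458,.031,.04]),("top",[.455,.031,.04])):
  a=manip.get_image(n)
  for th in (150,180,210,230): r=face(a,X,th);print(n,r[0].round(4),r[1])
print(manip.get_state()["position"])
```

```text
scene [0.457  0.0308 0.04  ] [109. 134.]
scene [0.4569 0.0308 0.04  ] [106. 130.]
scene [0.4569 0.0308 0.04  ] [101. 125.]
scene [0.4569 0.0307 0.04  ] [ 96. 120.]
top [0.4509 0.0268 0.04  ] [134. 136.]
top [0.4519 0.0284 0.04  ] [126. 127.]
top [0.4534 0.0305 0.04  ] [114. 115.]
top [0.4535 0.0305 0.04  ] [112. 113.]
[ 0.48491432 -0.20925412  0.14583947]
```

```bash
python3 -m crank '{"grip":[0.95,0.95,0.95,0.95,0.95,0.95,0.95,0.95,0.95,0.95,0.95,0.95],"slide":[[-0.5,4,0],[-1,8,0],[-1.5,12,0],[-2,16,0],[-2.5,20,0],[-3,24,0],[-3,24,0],[-3,24,-4],[-3,24,-8],[-3,24,-12.5],[-3,24,-12.5],[-3,24,-12.5]],"roll":[0,0,0,0,0,0,0,0,0,0,0,0]}' 35
python3 -m crank '{"grip":[0.5,0.4,0.4,0.4,0.4,0.4,0.4,0.4,0.4,0.4,0.4,0.4],"slide":[[0,0,0],[0,0,0],[0,0,0],[0,0,0],[0,0,0],[0,0,0],[0,0,1],[0,0,4],[0,0,8],[0,0,12],[0,0,13],[0,0,13]],"roll":[0,0,0,0,0,0,0,0,0,0,0,0]}' 35
python3 - <<'E'
from h import *
a=manip.get_image("scene")
cv2.imwrite("pics/m9.png",cv2.resize(a["frame"][130:310,290:470],(500,500))[:,:,::-1])
for th in(110,150):r=face(a,[.458,.032,.02],th);print(r[0].round(4),r[1])
E
```

```text
clock: 12.55
position: [0.4554, 0.0297, 0.022]
ee_rot: [-0.0, -0.706, -0.0, 0.708]
contact_force: [1.1, -0.3, 0.4]
width: 0.0812
clock: 13.75
position: [0.4571, 0.0302, 0.155]
ee_rot: [0.001, 0.709, 0.0, -0.705]
contact_force: [0.0, 0.2, 0.0]
width: 0.0564
[0.4563 0.0296 0.02  ] [123. 154.]
[0.4637 0.0292 0.02  ] [ 93. 122.]
```

View pics/m9.png

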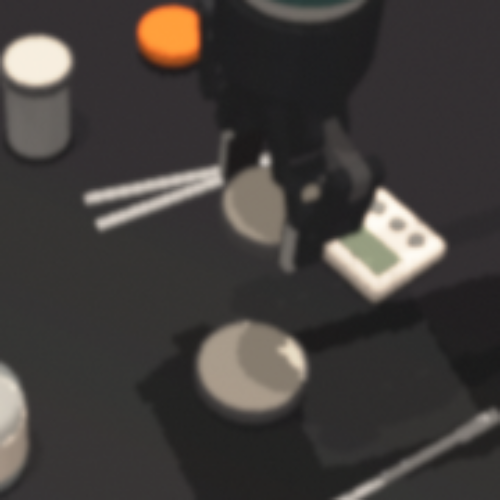

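```bash
python3 -m crank '{"grip":[0.4,0.4,0.4,0.4,0.4,0.4,0.4,0.4,0.4,0.4,0.4,0.4,0.4,0.4,0.4],"slide":[[4,3,0],[8,6,0],[12,9,0],[15.8,11.1,0],[15.8,11.1,0],[15.8,11.1,0],[15.8,11.1,-3],[15.8,11.1,-6],[15.8,11.1,-6.5],[15.8,11.1,-6.5],[15.8,11.1,-7.2],[15.8,11.1,-7.8],[15.8,11.1,-8.3],[15.8,11.1,-8.3],[15.8,11.1,-8.3]],"roll":[0,0,0,0,0,0,0,0,0,0,0,0,0,0,0]}' 35
```

```text
clock: 15.3
position: [0.6141, 0.1413, 0.0698]
ee_rot: [0.0, 0.708, 0.0, -0.707]
contact_force: [0.2, -0.8, 1.5]
width: 0.0564
```

```bash
python3 -m crank '{"grip":[0.4,0.4,0.4],"slide":[[0,0,-0.2],[0,0,-0.2],[0,0,-0.2]],"roll":[0,0,0]}' 35
python3 -m crank '{"grip":[0.5,0.65,0.8,0.8,0.8,0.8,0.8,0.8,0.8,0.8],"slide":[[0,0,0],[0,0,0],[0,0,0],[0,0,0],[0,0,2],[0,0,5],[0,0,8],[0,0,10],[0,0,10],[0,0,10]],"roll":[0,0,0,0,0,0,0,0,0,0]}' 35
python3 - <<'E'
from h import *
a=manip.get_image("scene");b=manip.get_image("top")
cv2.imwrite("pics/m10.png",np.hstack([cv2.resize(a["frame"][270:430,240:400],(400,400)),cv2.resize(b["frame"][110:270,155:315],(400,400))])[:,:,::-1])
for th in(110,150,190,220):
  r=face(a,[.6146,.1426,.085],th);print("s58",r[0].round(4),r[1])
  r=face(a,[.458,.030,.02],th);print("s l68",r[0].round(4),r[1])
print(manip.get_state()["position"])
E
```

```text
clock: 15.6
position: [0.6143, 0.1413, 0.0697]
ee_rot: [0.0, 0.708, 0.0, -0.706]
contact_force: [-3.0, 0.1, 11.6]
width: 0.0565
clock: 16.6
position: [0.6134, 0.1412, 0.1667]
ee_rot: [-0.0, -0.707, -0.0, 0.707]
contact_force: [-1.0, -0.1, -0.2]
width: 0.0683
s58 [0.6162 0.1429 0.085 ] [123. 149.]
s l68 [0.4564 0.0296 0.02  ] [134. 161.]
s58 [0.6232 0.1423 0.085 ] [ 76. 131.]
s l68 [0.4564 0.0294 0.02  ] [129. 156.]Traceback (most recent call last):
  File "<stdin>", line 5, in <module>
  File "h.py", line 25, in face
    i=lab[4*r,4*r] or 1+np.argmax(stt[1:,4])
                        ~~~~~~~~~^^^^^^^^^^^
    return _wrapfunc(a, 'argmax', axis=axis, out=out, **kwds)
    return bound(*args, **kwds)
ValueError: attempt to get argmax of an empty sequence
```

View pics/m10.png

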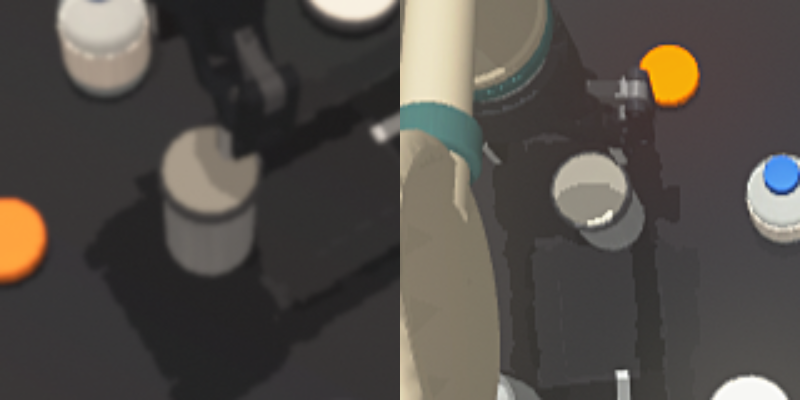

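Lid 58 is on pot 58, at crop (210,170) and flat. It met contact about 4 mm earlier than expected. The pads swing back at wide openings, so they held this flange close to the tips. I'll go lower for lid 68. First I hover over it.

```bash
python3 -m crank '{"grip":[1,1,1,1,1,1,1,1,1,1,1,1],"slide":[[-4,-3,0],[-8,-6,0],[-12,-9,0],[-15.8,-11.2,0],[-15.8,-11.2,0],[-15.8,-11.2,-5],[-15.8,-11.2,-10],[-15.8,-11.2,-14],[-15.8,-11.2,-14],[-15.8,-11.2,-14],[-15.8,-11.2,-14],[-15.8,-11.2,-14]],"roll":[0,0,0,0,0,0,0,0,0,0,0,0]}' 50
```

```text
clock: 17.9
position: [0.4576, 0.0293, 0.0292]
ee_rot: [0.001, 0.709, 0.0, -0.706]
contact_force: [0.0, 0.5, 0.4]
width: 0.0856
```

Run:
```python
from h import *
a=manip.get_image("scene")
cv2.imwrite("pics/m11.png",cv2.resize(a["frame"][170:310,310:450],(500,500))[:,:,::-1])
```

```text
(no output)
```

View pics/m11.png

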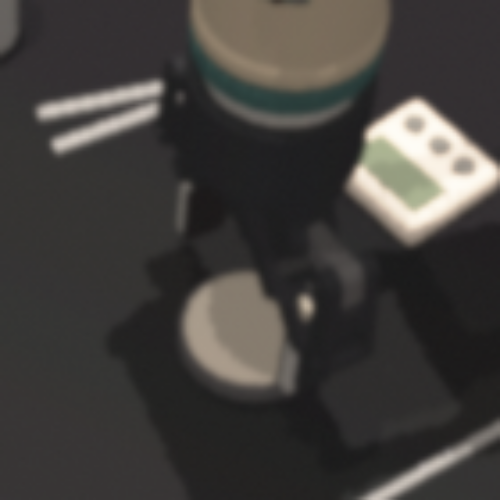

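```bash
python3 -m crank '{"grip":[1,1,1,1,1],"slide":[[-0.1,0,-1.5],[-0.1,0,-2.5],[-0.1,0,-3.2],[-0.1,0,-3.2],[-0.1,0,-3.2]],"roll":[0,0,0,0,0]}' 50
```

```text
clock: 18.45
position: [0.4549, 0.0293, -0.0046]
ee_rot: [0.0, 0.707, 0.0, -0.707]
contact_force: [0.0, 0.0, 0.1]
width: 0.085
```

```bash
python3 -m crank '{"grip":[0.8,0.6,0.6,0.6,0.6,0.6],"slide":[[0,0,0],[0,0,0],[0,0,0],[0,0,0],[0,0,0],[0,0,0]],"roll":[0,0,0,0,0,0]}' 45
```

```text
clock: 19.05
position: [0.4551, 0.0293, -0.0038]
ee_rot: [0.0, 0.708, 0.0, -0.707]
contact_force: [-1.6, 0.4, 5.2]
width: 0.0662
```

```bash
python3 -m crank '{"grip":[0.6,0.6,0.6,0.6,0.6,0.6,0.6,0.6,0.6,0.6,0.6,0.6,0.6,0.6,0.6],"slide":[[0,0,1],[0,0,4],[0,0,8],[0,0,12],[0,0,15],[0,0,15],[0,3,15],[0,7,15],[0,11,15],[0,15,15],[0,18.8,15],[0,18.8,15],[0,18.8,13],[0,18.8,11],[0,18.8,10.5]],"roll":[0,0,0,0,0,0,0,0,0,0,0,0,0,0,0]}' 45
python3 - <<'E'
from h import *
a=manip.get_image("scene")
cv2.imwrite("pics/m12.png",cv2.resize(a["frame"][250:410,360:520],(500,500))[:,:,::-1])
E
```

```text
clock: 20.55
position: [0.4524, 0.216, 0.098]
ee_rot: [-0.001, -0.705, 0.0, 0.709]
contact_force: [-0.9, -0.8, -1.4]
width: 0.0661
```

View pics/m12.png

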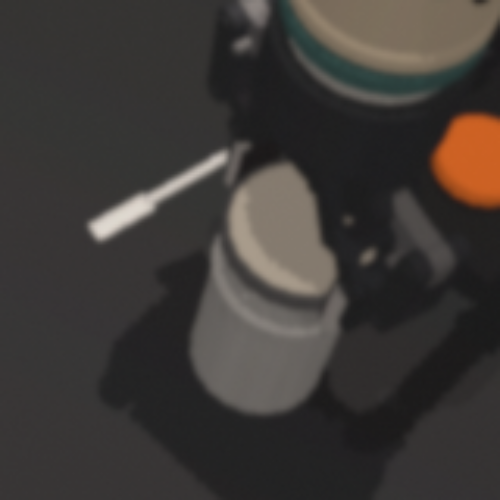

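Lid 68 hangs level just above pot 68, with its face at crop (280,235).

```bash
python3 -m crank '{"grip":[0.6,0.6,0.6,0.6,0.6,0.6],"slide":[[0,0,0],[0,0,-0.7],[0,0,-1.4],[0,0,-2],[0,0,-2.3],[0,0,-2.3]],"roll":[0,0,0,0,0,0]}' 45
```

```text
clock: 21.2
position: [0.4543, 0.2171, 0.0768]
ee_rot: [-0.001, -0.707, -0.0, 0.707]
contact_force: [0.3, -0.2, -1.0]
width: 0.0661
```

```bash
python3 -m crank '{"grip":[0.7,0.8,0.9,0.9,0.9,0.9,0.9,0.9,0.9,0.9,0.9,0.9,0.9,0.9,0.9,0.9,0.9,0.9,0.9,0.9],"slide":[[0,0,-0.1],[0,0,-0.1],[0,0,-0.1],[0,0,-0.1],[0,0,2],[0,0,6],[0,0,10],[0,0,14],[0,0,14],[-2,-4,14],[-4,-8,14],[-6,-12,14],[-8,-16,14],[-10,-20,14],[-12,-24,14],[-14,-28,14],[-16,-32,14],[-18,-36,14],[-20,-40,14],[-20,-40,14]],"roll":[0,0,0,0,0,0,0,0,0,0,0,0,0,0,0,0,0,0,0,0]}' 45
python3 - <<'E'
from h import *
a=manip.get_image("scene");b=manip.get_image("top")
P={"68":([.4519,.2167,.1],[.4563,.2186,.1]),"58":([.6102,.1409,.085],[.6146,.1426,.085]),"48":([.4815,-.2096,.07],[.4857,-.2087,.07]),"38":([.5933,-.1127,.058],[.5976,-.1119,.058])}
row=[]
for k,(T,S) in P.items():
    r=face(b,T,200);q=face(a,S,170)
    print(k,"top mm",((r[0]-T)*1e3).round(1),r[1],"scene mm",((q[0]-S)*1e3).round(1),q[1])
    row.append(np.vstack([cv2.resize(r[2],(200,200)),cv2.resize(q[2],(200,200))]))
cv2.imwrite("pics/m13.png",np.hstack(row))
E
```

```text
clock: 23.2
position: [0.2523, -0.1876, 0.2172]
ee_rot: [0.002, -0.707, 0.004, 0.708]
contact_force: [0.4, -0.1, -0.1]
width: 0.077
68 top mm [ 0.5  0.5 -0. ] [144. 151.] scene mm [-0.3 -0.4 -0. ] [161. 191.]
58 top mm [-0.3  0.5 -0. ] [113. 117.] scene mm [-1.2 -0.6 -0. ] [138. 152.]
48 top mm [-0.9  0.6  0. ] [93. 97.] scene mm [-1.8 -0.7 -0. ] [68. 94.]
38 top mm [-2.1  1.6  0. ] [69. 70.] scene mm [-2.9  0.5  0. ] [61. 78.]
```

View pics/m13.png

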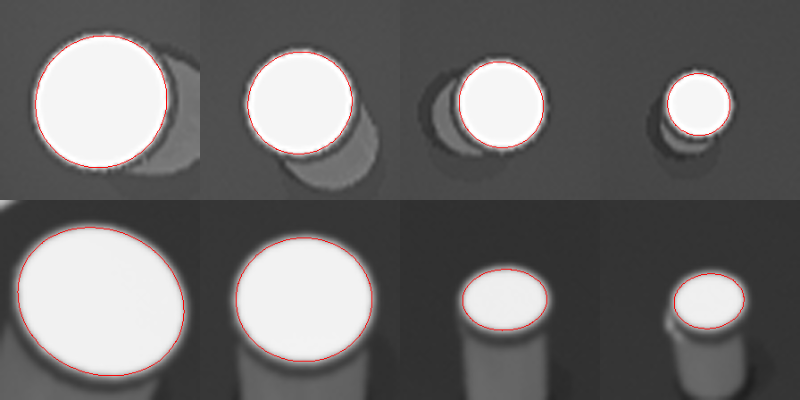

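All four lids measure within 3 mm of their pots in both views, and the two views agree about equally for each, so the heights are consistent. The one oddity is a bright spot beside lid 38 at montage (668,322), so I'll enlarge it.

Run:
```python
from h import *
a=manip.get_image("scene");b=manip.get_image("top")
cv2.imwrite("pics/m14.png",np.hstack([cv2.resize(a["frame"][200:250,240:290],(400,400),interpolation=2),cv2.resize(b["frame"][175:225,345:395],(400,400),interpolation=2)])[:,:,::-1])
```

View pics/m14.png

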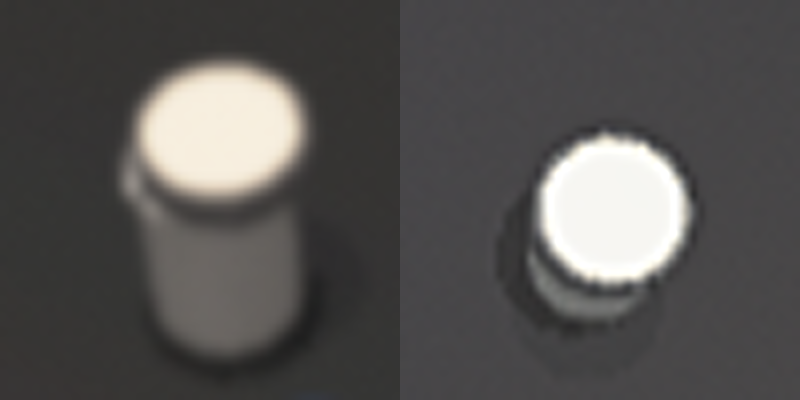

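```bash
python3 -c "
from rig import manip
s=manip.get_state();print(s['clock'],s['contact_force']);print(manip.sign_off())"
```

```text
23.4 [-0.29591835  0.55237094  0.51153242]
the job is handed in; nothing more can be done
None
```

I took the stack apart from the top and dropped each lid into the pot of its own size, then handed the job in at 23.4 s with the gripper clear. I kept away from the beaker, the bottle and the orange discs.

**Centring:** the last check in both cameras put every lid inside the 8 mm limit. These are the offsets from pot positions measured at the start:

| Lid | Offset, top view | Offset, scene view |
|---|---|---|
| 68 | 0.7 mm | 0.5 mm |
| 58 | 0.6 mm | 1.3 mm |
| 48 | 1.1 mm | 1.9 mm |
| 38 | 2.6 mm | 2.9 mm |

**Height and tilt:** the two views agree about equally for all four lids, so their heights look right to within about a millimetre. No tilt was visible.

**What didn't go cleanly:**
- **Cameras:** they disagree by about 4 mm in absolute x, so I relied on lid-to-pot differences within one camera.
- **Lid 48:** it was pressed onto its rim with about 19 N because the move ended 6 mm lower than I meant. It sits flat.
- **Lid 58:** it met the rim with about 12 N, roughly 4 mm higher than expected. After release it measured flat and at seated height.
- **Lid 38:** it sits off to one side, so a sliver of the pot's rim shows. That fits the 4 mm of play in the mouth.
- **Not checked:** I did not re-measure the beaker and bottle at the end. No move came near them.

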